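Free the kerfing jig's index dial and click it on four kerfs

TASK

On the luthier's kerfing jig, slide the blue stop plate away from the dial along its keyhole slot until the red stud head is in the wide end, lift the plate off and lay it gently, flat and right way up, on the green mat. Then click the dial round by its red pin exactly four clicks clockwise (seen from above) from where it stood, and leave it resting in that click. Leave the other things on the bench where they are.

Things in the scene. Friction and masses are not known exactly. Their poses are not given: they have to be found in the camera images.
- jig: Kerfing jig fixed to the bench: plywood base 220 x 330 x 18 mm. Origin on the bench under about its middle; x to its far side (strip carriage; saw guide reaching 74 mm above the bench), y along the strip, from the dial to the stop plate, z up. Dial axis at (-35, -90) mm; on the dial's +y side a dark wooden riser, 66 x 110 mm, its top 40 mm above the bench, with the red-headed stud.
- dial_axis (a point): Centre of the dial's top face, 36 mm above the bench. Aluminium disc on an upright axis, 106 mm across its scalloped rim, 10 mm thick; only the red pin stands on it. A sprung steel roller at its rim, on the jig's (+x, -y) side and reaching 43 mm above the bench, gives the clicks.
- dial_pin (a point): Half-way up the dial's red upright pin: 10 mm thick, 38 mm from the dial axis, from the disc's top face (36 mm above the bench) to 75 mm above the bench. It turns with the dial and can be pushed round by a fingertip or pinched. At joint value 0 it stands at 210 degrees in the jig's frame (from +x towards +y). The plate's nose bars its way in the jig's +y direction (click 4).
- dial (a joint): Dial angle in rad, growing clockwise seen from above. 12 clicks a turn: it rests at whole multiples of 0.5236 (30 degrees). Getting over a click takes about 0.2 N m (5 to 6 N at the pin); past half-way it jumps ahead to the next click by itself. End stops at -0.25 and 5.5. It starts at rest in click 0, 1, 2 or 3. Each click moves the strip carriage 6 mm.
- stud (a point): Foot of the stud on the riser's top, 40 mm above the bench, 100 mm from the dial axis in the jig's +y direction. Shank 7 mm thick; red head 15 mm across, from 47.5 to 53.5 mm above the bench. Two brass rails along the jig's y, 5 mm high and 56 mm apart, guide the plate on the riser.
- plate: Blue stop plate, 0.13 kg, 5 mm thick, 153 mm long: rear part 52 mm wide and 111 mm long, then a nose 12 mm wide that reaches over the dial. Origin on its underside, on its long axis, 32 mm from the tab's centre towards the nose, near its centre of mass. y from the nose to the rear, z up; at the start its axes agree with the jig's and it lies on the riser, underside 40 mm above the bench.
- plate_tab (a point): Centre of the plate's wooden grip tab: 32 mm (plate x) by 10 mm (plate y) by 26 mm high, standing on the plate's top face, its centre 18 mm above the plate's underside and 23 mm from the plate's rear end. Pinch it across its 10 mm, along the plate.
- keyhole_wide (a point): Centre, on the plate's underside, of the keyhole's wide end: a square opening 24 x 24 mm, 67 mm from the tab towards the nose. The slot, 10 mm wide, runs on from it 18 mm to the rear. At the start the stud is in the narrow end: slide the plate about 25 mm away from the dial (jig +y) to bring this point over the stud; only there does the head pass. The nose then still bars the pin.
- mat: Green bench mat fixed to the bench, 200 x 130 mm (its x, y), 4 mm thick; origin at the centre of its underside, on the bench. It lies to the left or to the right of the jig.
- pin_box: Bystander: open wooden box with one divider, 130 x 100 x 45 mm, origin at the centre of its underside. It stands on the side of the jig where the mat is not.
- glue_bottle: Bystander: white glue bottle, 52 mm across and 130 mm high, origin at the centre of its underside; beyond the jig.
- spruce_block: Bystander: light wooden block 60 x 35 x 65 mm high, origin at the centre of its underside; beyond the jig.
- varnish_jar: Bystander: amber jar, 64 mm across and 75 mm high, origin at the centre of its underside; beyond the jig.
Things that resemble listed ones, but are neither listed nor needed, are in the scene too. Of the things like the plate, leave any that is orange; of the rest the larger one is meant.

How it is judged:
On the way, in this order (a step that is already met when the one before it is completed fails the run):
1. the stop plate is lifted off the stud, its tab 40 mm or more higher than at the start (z of plate_tab in the frame of stud above 0.058 m), for 0.1 s.
2. the stop plate lies flat on the green mat (x of plate in the frame of mat between -0.09 and 0.09 m and y of plate in the frame of mat between -0.055 and 0.055 m and height (world z) of plate below 0.012 m and angle between plate's own z axis and vertical below 0.12 rad), for 0.2 s.
At the end, for the whole second after the job is handed in: The stop plate lies flat, right way up and still on the green mat, its middle within the mat; the dial rests four clicks (120 degrees) clockwise of the click where it started, within 0.13 rad. Overshooting and clicking back is allowed; the other things are within 30 mm of their places (all of step 2 and linear speed of plate below 0.02 m/s and distance of dial_pin from where it was at the start of the episode between 0.06 and 0.0704 m and (value of joint dial between 1.9644 and 2.2244 rad or value of joint dial between 2.488 and 2.748 rad or value of joint dial between 3.0116 and 3.2716 rad or value of joint dial between 3.5352 and 3.7952 rad) and velocity of joint dial between -0.05 and 0.05 rad/s); the robot touches nothing.
It fails at once if the pin box is moved more than 30 mm or tipped over (distance of pin_box from where it was at the start of the episode above 0.03 m or angle between pin_box's own z axis and vertical above 0.5 rad).
It fails at once if the glue bottle is moved more than 30 mm or tipped over (distance of glue_bottle from where it was at the start of the episode above 0.03 m or angle between glue_bottle's own z axis and vertical above 0.5 rad).
It fails at once if the spruce block is moved more than 30 mm or tipped over (distance of spruce_block from where it was at the start of the episode above 0.03 m or angle between spruce_block's own z axis and vertical above 0.5 rad).
It fails at once if the varnish jar is moved more than 30 mm or tipped over (distance of varnish_jar from where it was at the start of the episode above 0.03 m or angle between varnish_jar's own z axis and vertical above 0.5 rad).
It fails at once if the stop plate is dropped (falls untouched at more than 0.9 m/s) (linear speed of plate above 0.9 m/s and contact force between the fingers and plate below 0.05 N).
It also fails if it takes over 61 s, if anything falls off the work surface, if the arm or the gripper's body presses on something with over 40 N, if the wrist force passes 120 N, or if a joint passes its speed limit or range.

ROBOT

A 7-joint arm with a two-finger parallel gripper is mounted at the origin on the work surface. World frame = base frame: x ahead of the robot, y to its left, z up, the work surface at z = 0. Lengths are in m, angles in rad, forces in N, time in s.
With the tool pointing down it reaches from about 0.4 to 0.85 m from the base axis. Payload 10.4 kg.
Tool frame: the origin (TCP) lies between the finger pads; the fingertips stand 17 mm ahead of it and the grasp point (between the pads) lies 2 mm behind it; z points along the fingers, y is the line along which they close (so a half turn about z gives the same grasp; the last joint's range is limited). The gripper opens to 85 mm and grips with 20 to 120 N. Pads are 22 mm wide; open, the fingers measure 114 mm over their backs; the gripper's body (76 mm by 85 mm) begins 54 mm behind the grasp point. The pads swing forward as they close: fully open they stand 13 mm farther back than shut.
Start: joints at [1.083, 0.332, -0.065, 1.46, 0.022, 1.35, -0.088], TCP at [0.28, -0.559, 0.248] pointing down, gripper open.
Joint ranges: [-2.6, 2.6], [-0.5, 2.12], [-1.47, 1.34], [0.16, 2.42], [-1.27, 4.41], [0.06, 2.06], [-2.6, 2.6]. Speed limits (rad/s): [2.22, 2.22, 2.79, 2.79, 3.14, 3.14, 3.14].

INTERFACE

Orientations are given as a unit quaternion [x, y, z, w].
In Python, from workcell import readout, imaging, manip gives the robot as it stands. The module is installed in compiled form; this text tells all that it offers.
- The arm moves only by the shell command python3 -m crank 'ROWS' [OPENING] [FORCE]. ROWS is JSON, a list of rows, each a list of 4 numbers: the shift along the tool's x, y, z as a fraction of full scale, then the turn about the tool's z as a fraction of full scale. In form: [[x, y, z, yaw], ...]. A call has 1 to 5 rows; each row is the pose to reach, as a shift and turn from the pose commanded when the call began, along the tool's axes at that moment; what a row does not reach only later rows make up. Full scale, the value 1, is 400 mm for a shift and 60 degrees for a turn. A row lasts 1/12 s, in which the tool goes at most 41.7 mm and 7.16 degrees, less where a joint would pass 70% of its speed; a pose out of reach is approached as far as the arm can. A call with a number of a shift or a turn outside -1 to 1 is refused whole. A call with a gripper value outside its range is refused whole. OPENING is the gripper command: -1 is shut, 1 is fully open, values between are in proportion, set as the call begins (- or left out, the last holds). The fingers move at their own pace and stop on an object; FORCE is the grip in N (left out, the last holds). Time passes only in rows, so rows that repeat a pose let the fingers close. It gives the time, the measured TCP pose, the force, the opening and the grip force at its end, in the units of the state.
- readout.get_obs(): the state, without advancing time (a new reading comes with each control period).
- imaging.camera(name): name is "side" or "top" or "wrist"; returns a dict with "color" (384x512x3 uint8, red, green, blue), "fx", "fy", "cx", "cy" (pixels), "rvec" (rotation vector, rad) and "tvec" (3), from world to camera coordinates, as OpenCV has them. Camera axes: x right, y down, z forward; pixel columns grow to the right and rows downward; lengths in m; the calibration is good to about 2 mm. The wrist camera is an equidistant fisheye: a pixel r from the principal point sees the ray r / f radians off the axis. A picture is of the moment at which its call begins. There is no depth.
- manip.hand_in(): hands the job in; it is judged then, once.
The state is a dict: "clock": time; "joint_pos": joint angles; "joint_velocities": joint speeds; "tau": joint torques, N m; "position": TCP position; "ee_rot": TCP orientation; "ft_force": force on the tool from outside, world axes, zero at the start; "torque": the same for the moment, N m; "grip_width": opening from 0.0 (shut) to 1.0 (fully open); "grasp_force": force on a finger pad.
Only numpy, scipy, OpenCV 4.12 (cv2) and the standard library are available. Lean on these libraries where they do the work, as an engineer would, in place of code of your own. Each camera call takes 0.05 s, during which the arm holds its last target. There are 200 camera calls.

## Working session

There is one attempt and no reset: what is moved stays moved. The work goes in short steps, Python scripts to look and compute and a shell command to move; the robot and the scene stay as the last step left them, time stands still between calls to the robot, and variables do not carry over. Pictures are saved under pics/ and viewed, at most 10 in all, crops included, and the job is handed in when it is done.

```bash
mkdir -p pics; python3 - <<'E'
from workcell import readout, imaging
import cv2, numpy as np
o=readout.get_obs(); print({k:np.round(v,3).tolist() for k,v in o.items()})
for n in ("side","top"):
    c=imaging.camera(n); cv2.imwrite(f"pics/{n}0.png",c["color"][...,::-1]); np.savez(f"{n}0.npz",**c)
    print(n,[np.round(c[k],3).tolist() for k in("fx","fy","cx","cy","rvec","tvec")])
E
```

```text
{'clock': 0.0, 'joint_pos': [1.083, 0.333, -0.065, 1.461, 0.022, 1.35, -0.088], 'joint_velocities': [0.001, -0.0, 0.002, -0.001, 0.001, -0.0, -0.002], 'tau': [-0.0, -62.543, 0.049, -39.161, 0.016, 0.01, -0.0], 'position': [0.28, -0.558, 0.247], 'ee_rot': [0.973, 0.23, -0.0, -0.001], 'ft_force': [-0.545, -0.155, -0.377], 'torque': [-0.036, -0.051, -0.024], 'grasp_force': 0.0, 'grip_width': 1.003}
side [459.588, 459.588, 251.894, 192.633, [0.485, -2.76, 1.121], [0.513, 0.205, 1.122]]
top [398.606, 398.606, 252.393, 191.474, [2.148, -2.206, 0.097], [-0.001, 0.543, 1.2]]
```

View pics/top0.png

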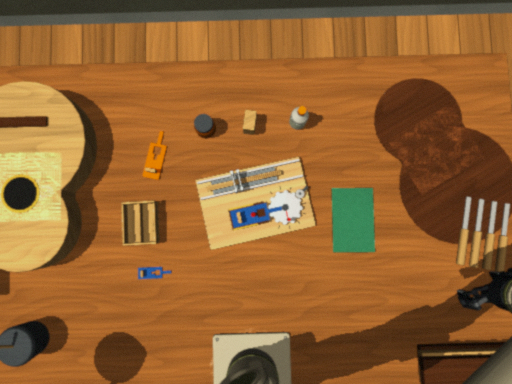

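View pics/side0.png

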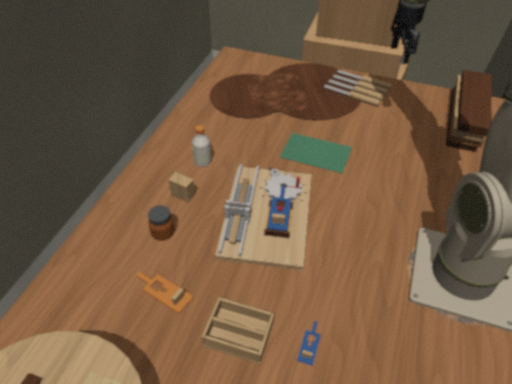

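The top view shows the jig near (255,203), the plate at (250,215), the mat at (353,220) on the robot's right (-y), and the pin box on the left. The side view confirms this layout. Next I measure.

```bash
cat > h.py <<'E'
import cv2, numpy as np
def cast(c,px,z):
    R=cv2.Rodrigues(np.array(c["rvec"],float))[0]; t=np.array(c["tvec"],float).ravel()
    d=np.array([(px[0]-c["cx"])/c["fx"],(px[1]-c["cy"])/c["fy"],1.])
    o=-R.T@t; r=R.T@d
    return o+r*(z-o[2])/r[2]
def proj(c,P):
    return cv2.projectPoints(np.array(P,float).reshape(-1,3),np.array(c["rvec"],float),np.array(c["tvec"],float),
      np.array([[c["fx"],0,c["cx"]],[0,c["fy"],c["cy"]],[0,0,1.]]),None)[0].reshape(-1,2)
def blobs(img,lo,hi,amin=6):
    h=cv2.cvtColor(img,cv2.COLOR_RGB2HSV); m=cv2.inRange(h,lo,hi)
    n,l,s,ce=cv2.connectedComponentsWithStats(m)
    return [(ce[i],s[i],(l==i).astype(np.uint8)) for i in range(1,n) if s[i,4]>=amin]
E
python3 - <<'E'
from h import *
for n in ("top","side"):
    c=dict(np.load(n+"0.npz")); im=c["color"]
    for nm,lo,hi,z in(("blue",(105,130,50),(125,255,255),.045),("green",(65,80,40),(90,255,255),.004),("red",(0,190,90),(4,255,255),.0535),("red2",(172,150,90),(180,255,255),.0535)):
        for ce,s,m in blobs(im,lo,hi,4):
            r=cv2.minAreaRect(cv2.findNonZero(m)); print(n,nm,ce.round(1),s[4],np.round(cast(c,ce,z)[:2],4),[np.round(v,1) for v in r])
            if nm=="green" : print([np.round(cast(c,p,z)[:2],3).tolist() for p in cv2.boxPoints(r)])
    x,y=(185,150) if n=="top" else (215,155)
    cr=im[y:y+105,x:x+140]; cv2.imwrite(f"pics/{n}crop.png",cv2.resize(cr,None,fx=5,fy=5,interpolation=cv2.INTER_CUBIC)[...,::-1])
E
```

```text
top blue [251.1 214.6] 476 [ 0.4716 -0.01  ] [array([256.4, 213.4]), array([17. , 50.4]), np.float64(76.0)]
top blue [151.6 272.3] 155 [0.3087 0.2892] [array([154., 272.]), array([10., 30.]), np.float64(90.0)]
top green [352.7 219.8] 2508 [ 0.4482 -0.3244] [array([352.9, 219.9]), array([62.9, 40.5]), np.float64(88.4)]
[[0.546, -0.264], [0.546, -0.39], [0.351, -0.385], [0.351, -0.26]]
top red [253.4 213.9] 9 [ 0.4732 -0.017 ] [array([253.5, 214. ]), array([2., 3.]), np.float64(90.0)]
side blue [280.8 198.4] 11 [ 0.4833 -0.0572] [array([280.5, 198. ]), array([5., 2.]), np.float64(-0.0)]
side blue [273.7 205.7] 54 [ 0.4932 -0.025 ] [array([273.5, 205.4]), array([12.7,  6.1]), np.float64(85.2)]
side blue [281.2 218.6] 151 [0.461  0.0113] [array([279. , 213.9]), array([17.3, 30. ]), np.float64(8.1)]
side blue [312.6 332.2] 5 [0.3048 0.2912] [array([312.5, 332. ]), array([2., 1.]), np.float64(90.0)]
side blue [309.4 344.2] 96 [0.3042 0.3195] [array([310.1, 341.6]), array([12.6, 16.8]), np.float64(15.9)]
side blue [305.1 359.7] 45 [0.304  0.3545] [array([305.1, 359.7]), array([12.6,  3.4]), np.float64(20.0)]
side green [316.1 152.4] 1477 [ 0.4482 -0.3218] [array([315.5, 152.1]), array([63.5, 24.7]), np.float64(14.0)]
[[0.544, -0.267], [0.56, -0.387], [0.355, -0.38], [0.35, -0.264]]
side red2 [279.8 208.6] 5 [ 0.4729 -0.0132] [array([279.5, 208.5]), array([1., 3.]), np.float64(90.0)]
```

View pics/topcrop.png

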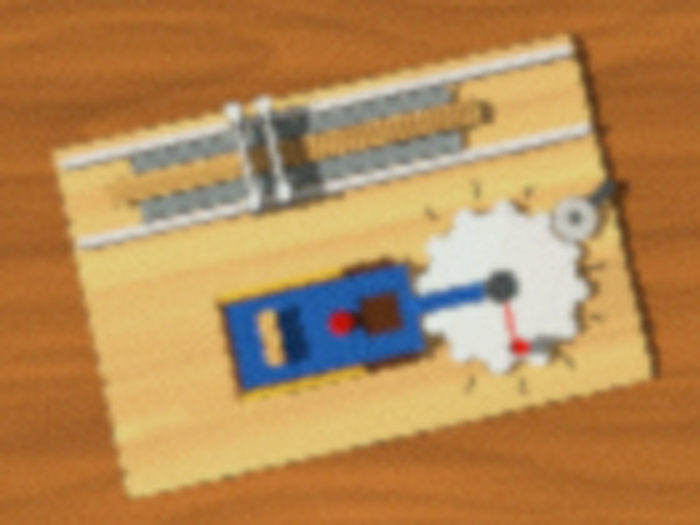

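View pics/sidecrop.png

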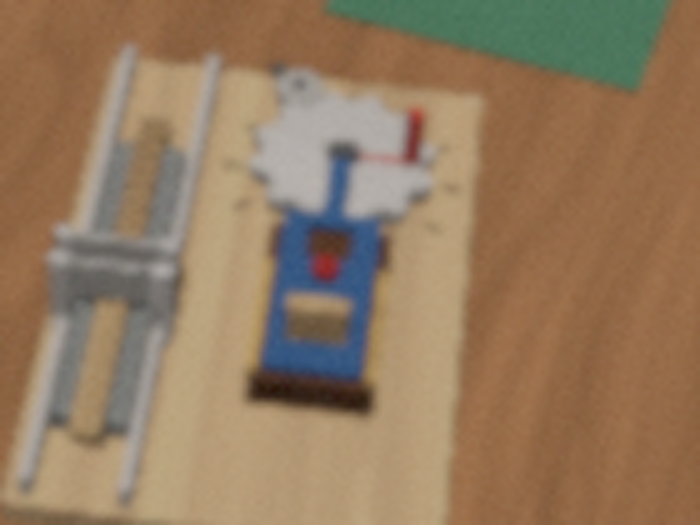

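The crops show the jig corners in the top crop at about (55,152), (575,35), (655,378) and (130,495). The stud head is at (342,323), the hub at (502,285), the pin top at (520,347) and the tab at (270,338). The pin stands at roughly 180° in the jig's frame (click 1), so the goal is click 5, with the pin at 60°.

```bash
python3 - <<'E'
from h import *
T=dict(np.load("top0.npz"));S=dict(np.load("side0.npz"))
t=lambda p,z:cast(T,np.array(p)/5+[184.6,149.6],z)[:2]
s=lambda p,z:cast(S,np.array(p)/5+[214.6,154.6],z)[:2]
C=[t(p,.018) for p in((55,152),(575,35),(655,378),(130,495))]
print(np.round(C,4).tolist())
m=np.mean(C,0); y=(C[0]-C[1]+C[3]-C[2]); x=(C[0]-C[3]+C[1]-C[2])
print("len",np.linalg.norm(y)/2,np.linalg.norm(x)/2)
ay=np.arctan2(*y[::-1])-np.pi/2; ax=np.arctan2(*x[::-1]); print("yaw",np.degrees([ay,ax]),"ctr",m)
a=(ay+ax)/2; R=np.array([[np.cos(a),-np.sin(a)],[np.sin(a),np.cos(a)]])
print("stud pred",m+R@[-.035,.01],"top",t((342,323),.0535),"side",s((324,267),.0535))
print("tab: top",t((270,338),.071),"side",s((318,300),.071))
print("dial pred",m+R@[-.035,-.09],"hub",t((502,285),.05),s((343,150),.045))
pt=t((520,347),.075);ps=s((416,112),.075);print("pin",pt,ps)
for p in(pt,ps): d=R.T@(p-(m+R@[-.035,-.09])); print(np.linalg.norm(d),np.degrees(np.arctan2(d[1],d[0])))
E
```

```text
[[0.5837, 0.1589], [0.6483, -0.1653], [0.4347, -0.2064], [0.3722, 0.1162]]
len 0.329598758014567 0.2166858532683907
yaw [11.12164856 11.15951435] ctr [ 0.50971192 -0.02414079]
stud pred [ 0.47343928 -0.02109182] top [ 0.47228084 -0.01562267] side [ 0.47450151 -0.01484342]
tab: top [0.46406921 0.02689422] side [0.46664654 0.0232403 ]
dial pred [ 0.49276098 -0.11920743] hub [ 0.49257274 -0.11201243] [ 0.49278137 -0.10978439]
pin [ 0.45485042 -0.11923404] [ 0.45668697 -0.12222644]
0.037910572185675694 168.8996417024564
0.03620011489538786 173.6433200737419
```

Stud (0.4734, -0.0152) and tab (0.4653, 0.026) agree between the two views and with the given distances (tab 42 mm from stud, dial 100 mm). Jig yaw is 11.1°, and the pin is at 180°, which is click 1.

```bash
cat > go.py <<'E'
import sys,numpy as np
from scipy.spatial.transform import Rotation as Ro
from workcell import readout
o=readout.get_obs(); R=Ro.from_quat(o["ee_rot"]).as_matrix(); p=np.array(o["position"])
print("t",round(o["clock"],2),"p",p.round(4),"yaw",round(np.degrees(np.arctan2(R[1,0],R[0,0])),2),"F",np.round(o["ft_force"],1),"w",round(o["grip_width"],3),"gf",round(o["grasp_force"],1))
a=[float(v) for v in sys.argv[1:]]
if a:
    d=R.T@(np.array(a[:3])-p); print("tool frac",(d/.4).round(4),"mm",round(1000*np.linalg.norm(d)),end=" ")
    if len(a)>3: print("yaw frac",round(-(a[3]-np.degrees(np.arctan2(R[1,0],R[0,0])))/60,4))
E
python3 go.py .4653 .026 .15 11.14
```

```text
t 0.1 p [ 0.28   -0.5584  0.2476] yaw 26.63 F [0.4 0.8 0.3] w 1.002 gf 0.0
tool frac [ 1.069  -1.0981  0.2453] mm 621 yaw frac 0.2582
```

```bash
python3 -m crank '[[0.35,-0.36,0.08,0.258],[0.35,-0.36,0.08,0.258],[0.35,-0.36,0.08,0.258],[0.35,-0.36,0.08,0.258],[0.35,-0.36,0.08,0.258]]' -0.3 60; python3 go.py .4653 .026 .15 11.14
```

```text
clock: 0.52
position: [0.3411, -0.3645, 0.2156]
ee_rot: [0.995, 0.098, -0.0, -0.0]
ft_force: [1.4, 0.1, 0.8]
grip_width: 0.349
grasp_force: 0.0
t 0.52 p [ 0.3411 -0.3645  0.2156] yaw 11.19 F [1.4 0.1 0.8] w 0.349 gf 0.0
tool frac [ 0.4941 -0.8973  0.1643] mm 415 yaw frac 0.0009
```

```bash
python3 -m crank '[[0.25,-0.45,0.08,0],[0.25,-0.45,0.08,0],[0.25,-0.45,0.08,0],[0.25,-0.45,0.08,0],[0.25,-0.45,0.08,0]]'>/dev/null;  python3 -m crank '[[0.244,-0.447,0.084,0],[0.244,-0.447,0.084,0],[0.244,-0.447,0.084,0],[0.244,-0.447,0.084,0],[0.244,-0.447,0.084,0]]' >/dev/null; python3 -m crank '[[0,0,0,0]]'; python3 go.py .4653 .026 .067 11.14
```

```text
clock: 1.43
position: [0.4657, 0.0308, 0.15]
ee_rot: [0.995, 0.102, 0.0, -0.002]
ft_force: [-0.9, -0.3, 0.1]
grip_width: 0.352
grasp_force: 0.0
t 1.43 p [0.4657 0.0308 0.15  ] yaw 11.65 F [-0.9 -0.3  0.1] w 0.352 gf 0.0
tool frac [-0.0035  0.0121  0.2074] mm 83 yaw frac 0.0086
```

```bash
python3 -m crank '[[-0.003,0.012,0.1,0.003],[-0.003,0.012,0.1,0.003],[-0.003,0.012,0.13,0.003],[-0.003,0.012,0.13,0.003],[-0.003,0.012,0.13,0.003]]'>/dev/null; python3 go.py .4653 .026 .067 11.14; python3 - <<'E'
from h import *
from workcell import imaging
c=imaging.camera("side")
print(proj(c,[[.4653,.026,.071],[.4653,.026,.1]]))
cv2.imwrite("pics/s1.png",cv2.resize(c["color"][130:260,200:360],None,fx=5,fy=4.6,interpolation=cv2.INTER_CUBIC)[...,::-1])
E
```

```text
t 1.85 p [0.4648 0.0179 0.0993] yaw 10.95 F [ 0.1 -0.3  0.6] w 0.351 gf 0.0
tool frac [ 0.0052 -0.0197  0.0807] mm 33 yaw frac -0.0031
[[278.37958183 215.50709706]
 [278.93664989 207.78497616]]
```

View pics/s1.png

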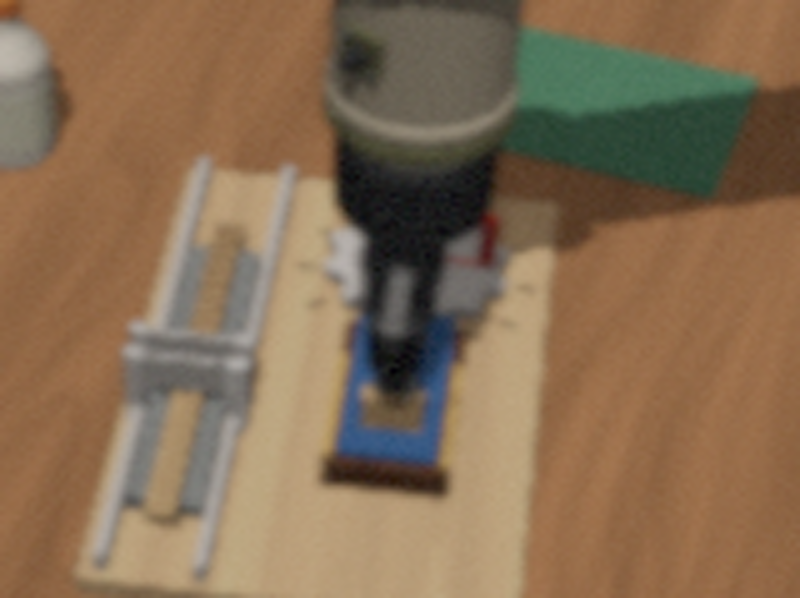

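The gripper is aligned over the tab (tab top at about (395,405) in the crop) but sits slightly toward the dial. The lag between commanded and measured pose means I should correct from settled readings.

```bash
python3 -m crank '[[0.004,-0.018,0,0],[0.004,-0.018,0,0],[0.004,-0.018,0,0]]'>/dev/null; python3 go.py .4653 .026 .067 11.14
```

```text
t 2.15 p [0.4655 0.026  0.0994] yaw 11.02 F [0.8 0.2 0.5] w 0.35 gf 0.0
tool frac [-0.0006 -0.0002  0.0811] mm 32 yaw frac -0.002
```

```bash
python3 -m crank '[[0,0,0.04,0],[0,0,0.06,0],[0,0,0.08,0],[0,0,0.08,0],[0,0,0.08,0]]'>/dev/null; python3 go.py; python3 -m crank '[[0,0,0,0],[0,0,0,0],[0,0,0,0],[0,0,0,0],[0,0,0,0]]' -1 40; python3 go.py
```

```text
t 2.57 p [0.4649 0.0254 0.0665] yaw 10.97 F [0.5 0.3 0.5] w 0.352 gf 0.0
clock: 2.98
position: [0.4656, 0.0254, 0.0673]
ee_rot: [0.995, 0.096, 0.001, 0.0]
ft_force: [-1.3, -0.4, 5.9]
grip_width: 0.109
grasp_force: 40.2
t 2.98 p [0.4656 0.0254 0.0673] yaw 10.97 F [-1.3 -0.4  5.9] w 0.109 gf 40.2
```

The tab is gripped (about 9.3 mm, 40 N). Now slide 25 mm along jig +y, which is tool -y.

```bash
python3 -m crank '[[0,-0.015,-0.002,0],[0,-0.03,-0.002,0],[0,-0.045,-0.002,0],[0,-0.0625,-0.002,0],[0,-0.0625,-0.002,0]]' - 60; python3 -m crank '[[0,0,0,0],[0,0,0,0]]' >/dev/null; python3 go.py; python3 - <<'E'
from h import *
from workcell import imaging
for n,b,z in(("side",(172,150,90),.0535),("top",(0,190,90),.0535)):
    c=imaging.camera(n);im=c["color"]
    cv2.imwrite(f"pics/{n}2.png",cv2.resize(im[150:250,220:340] if n=="side" else im[160:260,190:310],None,fx=6,fy=6,interpolation=cv2.INTER_CUBIC)[...,::-1])
E
```

```text
clock: 3.4
position: [0.46, 0.0518, 0.0674]
ee_rot: [0.995, 0.097, -0.0, -0.0]
ft_force: [-0.3, 1.6, -1.4]
grip_width: 0.101
grasp_force: 59.1
t 3.57 p [0.4604 0.0499 0.0674] yaw 10.99 F [ 0.2  0.4 -2.2] w 0.104 gf 59.0
```

View pics/side2.png

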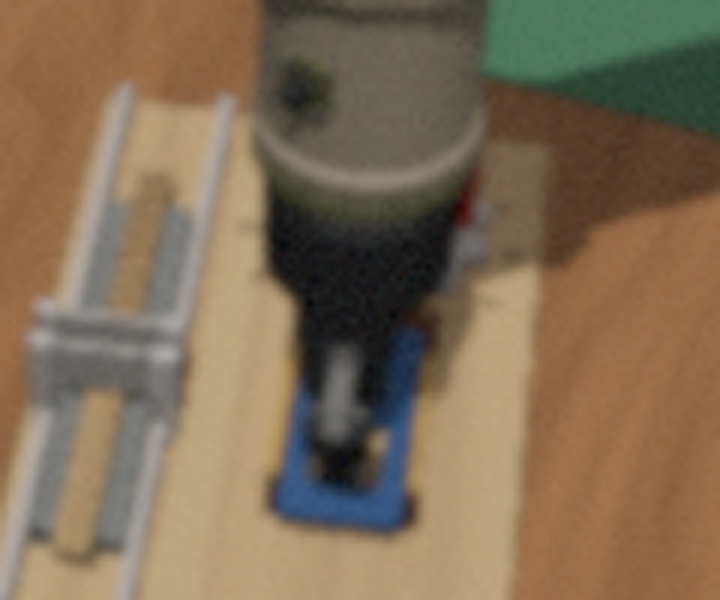

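The plate has slid to the rear, past the riser end, and the stud is hidden by the gripper. The slide was 25 mm without resistance, so I lift slowly and watch the force.

```bash
python3 -m crank '[[0,0,-0.01,0],[0,0,-0.02,0],[0,0,-0.03,0],[0,0,-0.04,0],[0,0,-0.04,0]]';  python3 go.py
```

```text
clock: 4.08
position: [0.4611, 0.0499, 0.0846]
ee_rot: [0.995, 0.095, 0.001, 0.0]
ft_force: [-0.2, 1.1, -1.7]
grip_width: 0.098
grasp_force: 58.9
t 4.08 p [0.4611 0.0499 0.0846] yaw 10.96 F [-0.2  1.1 -1.7] w 0.098 gf 58.9
```

```bash
python3 -m crank '[[0,0,-0.06,0],[0,0,-0.12,0],[0,0,-0.18,0],[0,0,-0.22,0],[0,0,-0.22,0]]' >/dev/null; python3 go.py .442 -.288 .17 11
```

```text
t 4.5 p [0.4622 0.0502 0.1749] yaw 10.97 F [0.7 0.2 0.1] w 0.101 gf 59.0
tool frac [-0.2105  0.8205  0.0122] mm 339 yaw frac -0.0005
```

```bash
python3 -m crank '[[-0.02,0.06,0,0],[-0.04,0.14,0,0],[-0.06,0.23,0,0],[-0.08,0.32,0,0],[-0.105,0.41,0,0]]' >/dev/null; python3 -m crank '[[-0.02,0.09,0,0],[-0.045,0.18,0,0],[-0.07,0.27,0,0],[-0.09,0.35,0,0],[-0.1,0.41,0,0]]' >/dev/null; python3 -m crank '[[0,0,0,0],[0,0,0,0],[0,0,0,0]]' >/dev/null;  python3 go.py .442 -.288 .033 11
```

```text
t 5.58 p [ 0.4423 -0.2866  0.1707] yaw 11.01 F [ 0.2  0.5 -0.7] w 0.097 gf 59.0
tool frac [-0.0011  0.0036  0.3443] mm 138 yaw frac 0.0002
```

```bash
python3 -m crank '[[0,0.003,0.08,0],[0,0.003,0.16,0],[0,0.003,0.24,0],[0,0.003,0.3,0],[0,0.003,0.33,0]]' >/dev/null; python3 -m crank '[[0,0,0,0],[0,0,0,0],[0,0,0,0]]' >/dev/null;  python3 go.py .442 -.288 .031 11
```

```text
t 6.25 p [ 0.4438 -0.289   0.0412] yaw 11.01 F [ 0.5 -0.4 -0.3] w 0.098 gf 58.9
tool frac [-0.004  -0.0034  0.0255] mm 10 yaw frac 0.0001
```

```bash
python3 -m crank '[[0,0,0.008,0],[0,0,0.014,0],[0,0,0.019,0],[0,0,0.022,0],[0,0,0.022,0]]'; python3 -m crank '[[0,0,0.001,0],[0,0,0.002,0],[0,0,0.003,0],[0,0,0.004,0],[0,0,0.004,0]]'
```

```text
clock: 6.67
position: [0.4427, -0.2891, 0.0314]
ee_rot: [0.995, 0.096, 0.0, 0.0]
ft_force: [-3.3, 1.3, 5.9]
grip_width: 0.104
grasp_force: 60.1
clock: 7.08
position: [0.4427, -0.289, 0.0313]
ee_rot: [0.995, 0.096, -0.0, 0.0]
ft_force: [-9.4, 5.8, 25.7]
grip_width: 0.099
grasp_force: 63.1
```

Contact with the mat. I back off the load, then open.

```bash
python3 -m crank '[[0,0,-0.003,0],[0,0,-0.004,0],[0,0,-0.004,0]]' | grep force; python3 -m crank '[[0,0,0,0],[0,0,0,0],[0,0,0,0],[0,0,0,0]]' -0.3 >/dev/null; python3 go.py;  python3 -m crank '[[0,0,-0.04,0],[0,0,-0.1,0],[0,0,-0.2,0],[0,0,-0.3,0],[0,0,-0.35,0]]' >/dev/null; python3 -m crank '[[0,0,0,0],[0,0,0,0]]' >/dev/null; python3 go.py; python3 - <<'E'
from h import *
from workcell import imaging
c=imaging.camera("side"); cv2.imwrite("pics/s3.png",cv2.resize(c["color"][100:250,215:375],None,fx=5,fy=4,interpolation=cv2.INTER_CUBIC)[...,::-1])
print(proj(c,[.448,-.324,.004]))
E
```

```text
ft_force: [-2.3, 0.1, 8.2]
grasp_force: 60.5
t 7.67 p [ 0.4425 -0.2888  0.0305] yaw 10.97 F [ 0.9  0.4 -0.5] w 0.348 gf 0.0
t 8.25 p [ 0.4432 -0.2892  0.1719] yaw 10.97 F [-0.7 -0.2 -0.7] w 0.352 gf 0.0
[[316.34424742 152.00076739]]
```

View pics/s3.png

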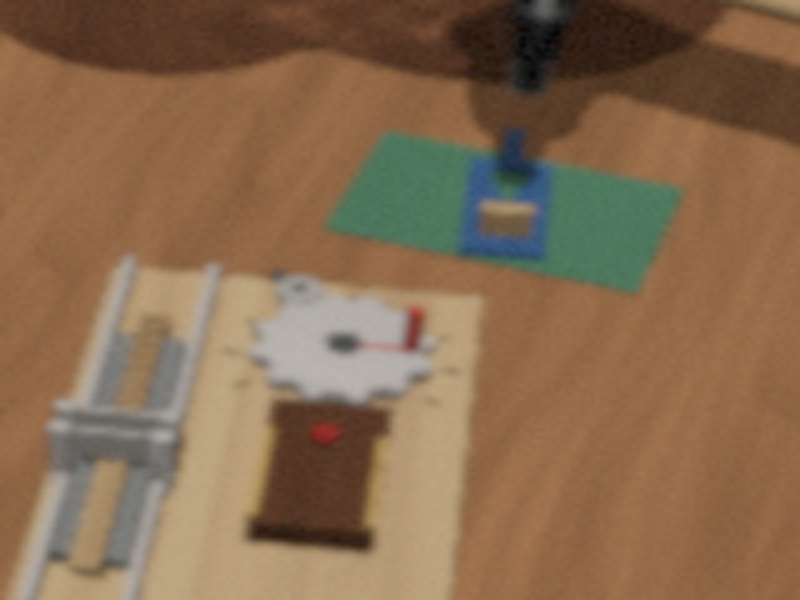

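The plate lies flat on the mat with its nose slightly overhanging, the stud is bare, and the pin still stands at 180°. I refine the dial axis and pin position.

```bash
cat > dial.py <<'E'
from h import *
from workcell import imaging
a=np.radians(11.14)
for n in("top","side"):
    c=imaging.camera(n); im=c["color"]
    u,v=proj(c,[.4927,-.1133,.036])[0].astype(int)
    sub=np.zeros_like(im); sub[v-28:v+28,u-32:u+32]=im[v-28:v+28,u-32:u+32]
    W=blobs(sub,(0,0,150),(180,45,255),60)
    D=None
    for ce,s,m in W:
        (e,ax,_)=cv2.fitEllipse(cv2.convexHull(cv2.findNonZero(m))); print(n,"disc",s[4],np.round(e,1),np.round(ax,1),cast(c,e,.036)[:2].round(4))
    D=np.array([.4927,-.1133])
    h=cv2.cvtColor(sub,cv2.COLOR_RGB2HSV); m=cv2.inRange(h,(0,150,70),(6,255,255))|cv2.inRange(h,(172,130,70),(180,255,255))
    k,l,s,ce=cv2.connectedComponentsWithStats(m)
    for i in range(1,k):
        if s[i,4]<3: continue
        pts=cv2.findNonZero((l==i).astype(np.uint8))[:,0]
        P=cast(c,ce[i],.06 if n=="side" else .075)[:2]
        d=P-D; print(n,"red",s[i],ce[i].round(1),P.round(4),"r",np.linalg.norm(d).round(4),"jigdeg",np.degrees(np.arctan2(d[1],d[0])-a).round(1))
E
python3 dial.py; python3 -c "
from workcell import readout;import numpy as np;print(np.round(readout.get_obs()['joint_pos'],2))"; python3 go.py .4557 -.1207 .15 -45
```

```text
top disc 85 [269.5 182.3] [ 3.6 43.8] [ 0.5686 -0.0685]
top disc 787 [286.6 205.2] [31.9 40.7] [ 0.4973 -0.1183]
top red [253 212   3   5  13] [253.8 214. ] [ 0.4721 -0.0181] r 0.0974 jigdeg 91.0
top red [288 218   3   3   7] [288.7 219. ] [ 0.4548 -0.1196] r 0.0384 jigdeg -181.7
side disc 84 [251.5 191.4] [ 4.1 53.3] [ 0.5693 -0.0629]
side disc 644 [281.5 184.7] [28.3 38. ] [ 0.4994 -0.1166]
side red [298 177   1   4   4] [298.  178.5] [ 0.4577 -0.1321] r 0.0397 jigdeg -162.9
side red [277 205   7   7  34] [279.6 207.9] [ 0.4726 -0.0097] r 0.1055 jigdeg 89.9
[ 0.76  0.2  -0.3   1.8   0.06  1.15 -0.94]
t 8.4 p [ 0.4419 -0.2885  0.1693] yaw 10.97 F [-0.   0.5 -1.3] w 0.352 gf 0.0
tool frac [ 0.1139 -0.4052  0.0487] mm 169 yaw frac 0.9329
```

Pin at (0.4554, -0.1206), radius 38 mm, angle 180°: consistent. I move above it and turn the tool about 56°, so that the closing axis is tangent mid-arc.

```bash
python3 -m crank '[[0.02,-0.08,0.02,0.11],[0.04,-0.16,0.03,0.22],[0.07,-0.25,0.04,0.33],[0.09,-0.33,0.04,0.44],[0.114,-0.405,0.04,0.55]]' >/dev/null; python3 -m crank '[[0,0,0,0.1],[0,0,0,0.2],[0,0,0,0.3],[0,0,0,0.38],[0,0,0,0.38]]' >/dev/null; python3 -m crank '[[0,0,0,0],[0,0,0,0]]' >/dev/null; python3 go.py .4554 -.1206 .063 -45;python3 -c "
from workcell import readout;import numpy as np;print(np.round(readout.get_obs()['joint_pos'],2))"
```

```text
t 9.4 p [ 0.4562 -0.1211  0.1541] yaw -44.66 F [ 0.1  0.4 -0.1] w 0.347 gf 0.0
tool frac [-0.0019  0.0004  0.2277] mm 91 yaw frac 0.0057
[ 0.52  0.1  -0.38  1.95  0.04  1.1  -2.22]
```

```bash
python3 -m crank '[[-0.001,0,0.06,0],[-0.001,0,0.12,0],[-0.001,0,0.18,0],[-0.001,0,0.227,0],[-0.001,0,0.227,0]]' >/dev/null; python3 -m crank '[[0,0,0,0],[0,0,0,0],[0,0,0,0]]' >/dev/null; python3 go.py .4554 -.1206 .063; python3 -m crank '[[0,0,0,0],[0,0,0,0],[0,0,0,0],[0,0,0,0],[0,0,0,0]]' -1 35 >/dev/null; python3 go.py; python3 - <<'E'
import numpy as np
D=np.array([.4927,-.1133]);y=np.radians(-44.7)
X=np.array([np.cos(y),np.sin(y)]);Y=np.array([np.sin(y),-np.cos(y)])
P=lambda t:D+.038*np.array([np.cos(np.radians(t+11.14)),np.sin(np.radians(t+11.14))])
for t in range(180,50,-6):
    b=P(180-30*((180-t)//30) if t<180 else 180); d=P(t)-b
    print(t,np.round([d@X/.4,d@Y/.4],3), P(t).round(4))
E
```

```text
t 10.07 p [ 0.4572 -0.1211  0.0653] yaw -44.8 F [ 0.3 -0.5 -0.1] w 0.351 gf 0.0
tool frac [-0.0041  0.0023  0.0057] mm 3 t 10.48 p [ 0.456  -0.122   0.0649] yaw -44.87 F [-5.3 -2.9  8. ] w 0.099 gf 34.2
180 [0. 0.] [ 0.4554 -0.1206]
174 [-0.008 -0.006] [ 0.4549 -0.1167]
168 [-0.015 -0.013] [ 0.4547 -0.1127]
162 [-0.022 -0.02 ] [ 0.455  -0.1088]
156 [-0.027 -0.028] [ 0.4557 -0.1048]
150 [0. 0.] [ 0.4567 -0.101 ]
144 [-0.004 -0.009] [ 0.4582 -0.0973]
138 [-0.007 -0.019] [ 0.4601 -0.0938]
132 [-0.009 -0.028] [ 0.4623 -0.0905]
126 [-0.009 -0.038] [ 0.4648 -0.0875]
120 [0. 0.] [ 0.4677 -0.0847]
114 [ 0.001 -0.01 ] [ 0.4708 -0.0822]
108 [ 0.004 -0.02 ] [ 0.4742 -0.0801]
102 [ 0.007 -0.029] [ 0.4778 -0.0784]
96 [ 0.011 -0.038] [ 0.4815 -0.077 ]
90 [0. 0.] [ 0.4854 -0.076 ]
84 [ 0.006 -0.008] [ 0.4893 -0.0755]
78 [ 0.013 -0.015] [ 0.4933 -0.0753]
72 [ 0.02  -0.022] [ 0.4972 -0.0756]
66 [ 0.028 -0.027] [ 0.5012 -0.0763]
60 [0. 0.] [ 0.505  -0.0773]
54 [ 0.009 -0.004] [ 0.5087 -0.0788]
```

```bash
python3 -m crank '[[-0.008,-0.006,0,0],[-0.015,-0.013,0,0],[-0.022,-0.02,0,0],[-0.027,-0.028,0,0],[-0.032,-0.037,0,0]]' | grep -E "force"; python3 -m crank '[[0,0,0,0],[0,0,0,0]]' >/dev/null; python3 go.py .4567 -.101 .065
```

```text
ft_force: [-3.4, 2.6, 6.8]
grasp_force: 34.6
t 11.07 p [ 0.4562 -0.1013  0.0646] yaw -44.83 F [-10.7   1.5  14.1] w 0.107 gf 35.5
tool frac [ 0.0003 -0.0013 -0.001 ] mm 1
```

```bash
python3 -m crank '[[-0.004,-0.009,-0.002,0],[-0.007,-0.019,-0.002,0],[-0.009,-0.028,-0.002,0],[-0.009,-0.038,-0.002,0],[-0.009,-0.049,-0.002,0]]' | grep -E "force"; python3 -m crank '[[0,0,0,0],[0,0,0,0]]' >/dev/null; python3 go.py .4677 -.0847 .065
```

```text
ft_force: [-12.1, -3.9, 1.1]
grasp_force: 34.8
t 11.65 p [ 0.4674 -0.0849  0.0646] yaw -44.83 F [-7.6  0.5  3.1] w 0.103 gf 35.0
tool frac [ 0.0003 -0.001  -0.001 ] mm 1
```

```bash
python3 -m crank '[[0.001,-0.01,0,0],[0.004,-0.02,0,0],[0.007,-0.029,0,0],[0.011,-0.038,0,0],[0.016,-0.047,0,0]]' | grep -E "force"; python3 -m crank '[[0,0,0,0],[0,0,0,0]]' >/dev/null; python3 go.py .4854 -.076 .065
```

```text
ft_force: [-13.0, 1.3, 6.3]
grasp_force: 35.7
t 12.23 p [ 0.4853 -0.0755  0.0645] yaw -44.81 F [-9.6  2.2  4.8] w 0.101 gf 35.4
tool frac [ 0.0009  0.0007 -0.0012] mm 1
```

```bash
python3 -m crank '[[0.006,-0.008,0,0],[0.013,-0.015,0,0],[0.02,-0.022,0,0],[0.028,-0.027,0,0],[0.037,-0.032,0,0]]' | grep -E "force"; python3 -m crank '[[0,0,0,0],[0,0,0,0]]' >/dev/null; python3 go.py .505 -.0773 .065
```

```text
ft_force: [-9.9, 0.6, 4.3]
grasp_force: 35.5
t 12.82 p [ 0.5057 -0.078   0.0646] yaw -44.84 F [-5.1 -1.4  0.8] w 0.101 gf 35.0
tool frac [-0.0024 -0.     -0.001 ] mm 1
```

Within 1 mm of the 60° click. I release, rise, and move clear toward the robot.

```bash
python3 -m crank '[[0,0,0,0],[0,0,0,0],[0,0,0,0],[0,0,0,0],[0,0,0,0]]' -0.3 >/dev/null; python3 go.py;  python3 -m crank '[[0,0,-0.06,0],[0,0,-0.14,0],[0,0,-0.24,0],[0,0,-0.34,0],[0,0,-0.44,0]]' >/dev/null; python3 go.py .45 .2 .25; 
```

```text
t 13.23 p [ 0.5066 -0.0774  0.065 ] yaw -44.82 F [-0.5  0.   1. ] w 0.346 gf 0.0
t 13.65 p [ 0.5059 -0.0772  0.2428] yaw -44.81 F [ 0.7 -0.2 -0.2] w 0.352 gf 0.0
tool frac [-0.5875 -0.3933 -0.0181] mm 283
```

```bash
python3 -m crank '[[-0.08,-0.05,0,-0.1],[-0.16,-0.1,0,-0.2],[-0.24,-0.15,0,-0.3],[-0.32,-0.2,0,-0.4],[-0.4,-0.25,0,-0.5]]' >/dev/null; python3 -m crank '[[0,0,0,0],[0,0,0,0],[0,0,0,0],[0,0,0,0]]' >/dev/null; python3 go.py; python3 dial.py; python3 - <<'E'
from h import *
from workcell import imaging
c=imaging.camera("top"); im=c["color"]; cv2.imwrite("pics/t4.png",cv2.resize(im[90:270,180:390],None,fx=3.3,fy=3.3,interpolation=cv2.INTER_CUBIC)[...,::-1])
E
```

```text
t 14.4 p [0.4636 0.105  0.2406] yaw -14.99 F [-0.5  0.7 -0.6] w 0.349 gf 0.0
top disc 109 [272.2 181.3] [ 5.3 48.8] [ 0.5715 -0.0769]
top disc 62 [284.9 220.2] [ 5.8 19.4] [ 0.4522 -0.1116]
top red [272 202   3   2   5] [273.2 202.6] [ 0.504  -0.0757] r 0.0392 jigdeg 62.1
top red [253 212   3   5  11] [253.7 214.3] [ 0.4713 -0.0177] r 0.098 jigdeg 91.4
side red [277 206   6   5  21] [279.8 207.7] [ 0.4725 -0.0104] r 0.1049 jigdeg 90.0
```

View pics/t4.png

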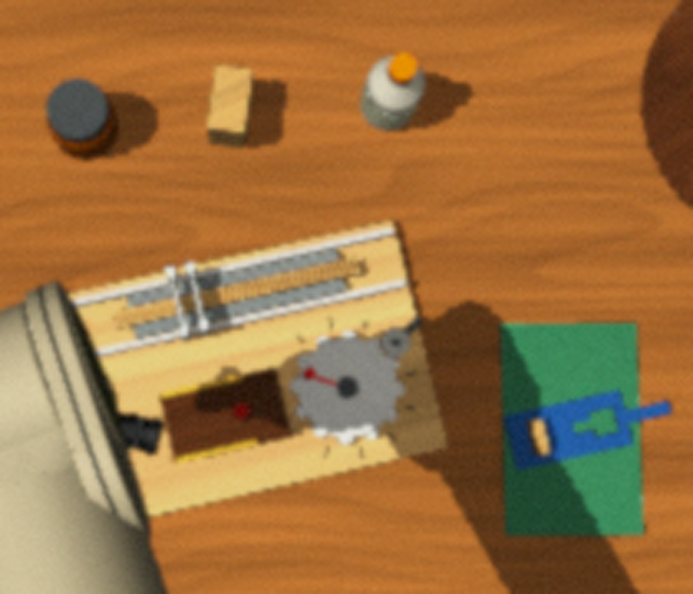

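The picture shows the pin at (310,374), measured at 62° (target 60°). The plate lies flat on the mat around (575,430), the bystanders are in place, and the arm is clear.

```bash
python3 -c "
from workcell import manip; print(manip.hand_in())"
```

```text
the job is handed in; nothing more can be done
None
```

The job is handed in: the blue plate lies flat on the green mat, and the dial rests four clicks clockwise of its start (pin measured at 62° for a 60° target); the hand-in returned no verdict.

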